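Air out the wide test chamber by its press lever

ROBOT

A 6-joint arm with a two-finger parallel gripper is mounted at the origin on the work surface. World frame = base frame: x ahead of the robot, y to its left, z up, the work surface at z = 0. Lengths are in m, angles in rad, forces in N, time in s.
With the tool pointing down it reaches from about 0.25 to 0.775 m from the base axis. Payload 4 kg.
Tool frame: the origin (TCP) lies between the finger pads; the fingertips stand 25 mm ahead of it and the grasp point (between the pads) lies 6 mm ahead of it (robot.tip_reach is the z of the fingertips in the tool frame, in m); z points along the fingers, y is the line along which they close (so a half turn about z gives the same grasp; the last joint's range is limited). The gripper opens to 94 mm and grips with 3 to 60 N. Pads are 16 mm wide; open, the fingers measure 119 mm over their backs; the gripper's body (75 mm by 177 mm) begins 78 mm behind the grasp point.
Start: joints at [-1.292, 0.087, 1.371, -0, 1.684, -0.103], TCP at [0.205, -0.51, 0.231] pointing down, gripper open.
Joint ranges: [-3.1, 3.1], [-0.76, 2.03], [0.27, 2.55], [-1.08, 4.22], [0.17, 2.65], [-2.57, 2.57]. Speed limits (rad/s): [2.79, 2.79, 3.14, 3.14, 3.14, 3.14].

INTERFACE

Orientations are given as [roll, pitch, yaw] about the fixed x, y, z axes, in that order (R = Rz(yaw) Ry(pitch) Rx(roll)).
In Python, from bench import robot gives the robot as it stands. The module is installed in compiled form; this text tells all that it offers.
- The arm moves only by the shell command python3 -m handwheel 'ROWS'. ROWS is JSON, a list of rows, each a list of 3 entries, a list of its own where there are three numbers: the turn, a rotation vector about the world's x, y, z in units of 90 degrees (1.0 is 90 degrees), then the shift along the world's x, y, z in units of 0.05 m (1.0 is 0.05 m), then the closure, from 0 (fully open) to 1 (shut). A call has 1 to 5 rows; each row shifts and turns the commanded pose from where the row before left it; what a row does not reach is not made up. A row lasts 1/10 s, in which the tool goes at most 50 mm and 8.59 degrees, less where a joint would pass 70% of its speed; a pose out of reach is approached as far as the arm can. A call with a number of a shift or a turn outside -1 to 1 is refused whole. A call with a gripper value outside its range is refused whole. The fingers move at their own pace and stop on an object; the grip force is fixed at half the most. Time passes only in rows, so rows that do not move let the fingers close. It gives the time, the measured TCP pose, the force, the opening and the grip force at its end, in the units of the state.
- robot.get_obs(): the state, without advancing time (a new reading comes with each control period).
- robot.snapshot(name): name is "scene" or "top" or "wrist"; returns (picture, depth): 400x640x3 uint8, red, green, blue; 400x640 float32, m along the optical axis (not along the pixel's ray), 0 where there is no reading.
- robot.calibration(name): a dict with "mtx" (3x3 intrinsics, pixels), "D" ([k1, k2, p1, p2, k3] as OpenCV has them; the pictures are not rectified), "extrinsics" (4x4, takes a point from camera to world coordinates); the wrist camera has in their place "hand_eye" (4x4, takes a point from camera to tool coordinates, whose origin is the TCP and whose axes are the flange's). Camera axes: x right, y down, z forward; pixel columns grow to the right and rows downward; lengths in m; the calibration is good to about 2 mm. A picture is of the moment at which its call begins: read the wrist's pose just before it. calibration takes no time and is no camera call.
- robot.close_job(): hands the job in; it is judged then, once.
Trained networks look in the newest picture that a camera, given by its name, has taken for a name from the list of things; names that differ only in an ending like _2 or _b are one class to them, and where a whole thing is asked for, a point or a joint stands for the part that bears it (a point fixed in the world has none). Each returns a list of dicts, best first, with "p" (0 to 1); they miss things now and then, are a little off and sometimes report something else, mostly with a low value. They report only what shows in the picture. A call takes as long as a camera call.
- robot.boxes_of(query, camera): "bbox" ([left, top, right, bottom] in pixels, round what is visible of it).
The state is a dict: "time": time; "joint_positions": joint angles; "qvel": joint speeds; "joint_torque": joint torques, N m; "tool_pos": TCP position; "ee_rot": TCP orientation; "wrist_force": force on the tool from outside, world axes, zero at the start; "wrist_torque": the same for the moment, N m; "width": finger opening in m; "finger_force": force on a finger pad.
Only numpy, scipy, OpenCV 4.12 (cv2) and the standard library are available. Lean on these libraries where they do the work, as an engineer would, in place of code of your own. Each camera call takes 0.05 s, during which the arm holds its last target. There are 200 camera calls.

TASK

Air out the wider of the two test chambers: with your fingertips press its front lever right down so that its lid swings wide open, and keep it wide open for three seconds. Then ease the lever back up slowly under your fingers, so that the lid comes down shut without slamming, and take your hand away. Touch neither lid, grasp nothing, leave the slim chamber shut and leave everything else on the bench where it is.

Things in the scene. Friction and masses are not known exactly. Their poses are not given: they have to be found in the camera images.
- wide: The wider test chamber, to be aired: white open-topped metal box 200 mm wide (y), 180 deep (x), 108 tall, fixed to the bench, with a 20 mm wide grey linkage case along its -y side and an aluminium lid. Origin: centre of its underside, on the bench; its -x side is the front, where the lever sticks out. It stands left or right of the slim chamber, turned up to 0.28 rad.
- wide_lid: Its lid, 190 mm deep, 206 wide, 8 thick. Origin: middle of its underside; shut, that is 110 mm above the bench and its z axis is vertical. Hinged on its far (+x) edge, 95 mm behind the origin. A hidden linkage swings it up to 1.10 rad as the lever goes down (lid angle = 2.44 x lever angle). Let go, it slams within a quarter of a second; letting it down should take two seconds or more.
- wide_lever (a joint): Angle of the wide chamber's press lever, rad: 0 = up (lid shut), 0.45 = right down on its stop (lid wide open). It pivots about a level axis 97 mm in front of the chamber's centre, 65 mm above the bench. A spring and the lid's weight push it back up: pressing the pad takes about 6 to 11 N.
- wide_pad (a point): Centre of the top of the lever's pad, where to press from above: black rubber, 48 mm (x) by 46 mm (y), 10 thick, on a steel arm, 135 mm from the pivot. Lever up, it is 108 mm above the bench, 225 mm in front of the chamber's centre, and rises 0.25 rad to the front; right down, it is about 48 mm above the bench (60 mm lower, nearly straight below), sloping 0.2 rad the other way.
- slim: The slim chamber, to be left alone: the same box, case, lid and lever but only 110 mm wide, its pad 36 mm wide. Origin: centre of its underside.
- slim_lid: Lid of the slim chamber, 116 mm wide, otherwise as the other; origin: middle of its underside. It must stay shut.
- collar: Loose brass collar, 36 mm across, 26 mm tall, standing beside the wide chamber's pad, about 100 mm to its +y side. Origin: centre of its underside.
- vial: Loose small glass jar, 28 mm across, 55 mm tall, beside the slim chamber's pad, about 95 mm to its +y side. Origin: centre of its underside.
- reagent: Loose amber bottle, 68 mm across, 150 mm tall, at the right of the bench. Origin: centre of its underside.
- beaker: Loose clear beaker, 72 mm across, 85 mm tall, at the left of the bench. Origin: centre of its underside.
- spanner_grip (a point): Middle of the handle of a loose spanner lying near the robot.
- cartridge: Loose white filter cartridge, a cylinder 58 mm across and 110 mm tall, at the left of the bench. Origin: centre of its underside.
- driver_grip (a point): Middle of the handle of a loose screwdriver lying at the right of the bench.

How it is judged:
By the outcome, as a careful person would: the job done as asked, in the order asked, and still so for the second after the job is handed in, with the robot touching nothing.
It also fails if it takes over 45 s, if anything falls off the work surface, if the arm or the gripper's body presses on something with over 40 N, if the wrist force passes 120 N, or if a joint passes its speed limit or range.

## Working session

There is one attempt and no reset: what is moved stays moved. The work goes in short steps, Python scripts to look and compute and a shell command to move; the robot and the scene stay as the last step left them, time stands still between calls to the robot, and variables do not carry over. Pictures are saved under pics/ and viewed, at most 10 in all, crops included, and the job is handed in when it is done.

```bash
mkdir -p pics; cat > h.py <<'E'
import numpy as np, cv2
from bench import robot
def cloud(name):
    o=robot.get_obs(); img,d=robot.snapshot(name); c=robot.calibration(name)
    h,w=d.shape; u,v=np.meshgrid(np.arange(w),np.arange(h))
    p=cv2.undistortPoints(np.stack([u,v],-1).reshape(-1,1,2).astype(float),np.array(c["mtx"]),np.array(c["D"])).reshape(h,w,2)
    P=np.dstack([p[...,0]*d,p[...,1]*d,d])
    T=np.array(c["extrinsics"])
    W=P@T[:3,:3].T+T[:3,3]; W[d==0]=np.nan
    return img,W
E
python3 - <<'E'
from h import *
print(robot.get_obs())
for n in ("top","scene"):
    img,W=cloud(n); np.save(f"{n}.npy",W); cv2.imwrite(f"pics/{n}.png",img[...,::-1])
    for q in ("wide","wide_pad","wide_lid","slim","slim_lid","collar","vial"):
        for b in robot.boxes_of(q,n)[:2]:
            l,t,r,bo=b["bbox"]; print(n,q,round(b["p"],2),np.round(b["bbox"]),np.round(W[int((t+bo)/2),int((l+r)/2)],3))
E
```

```text
{'time': 0.0, 'joint_positions': array([-1.29208614e+00,  8.79752541e-02,  1.37222602e+00, -1.89016416e-06,
        1.68364756e+00, -1.03135897e-01]), 'qvel': array([ 0.0006476 , -0.00111482,  0.00037126,  0.00084863, -0.00073246,
        0.00102102]), 'joint_torque': array([-8.58016465e-04, -3.40180600e+01, -3.02429795e+01,  7.17280945e-02,
        3.28104885e-02, -1.78558835e-04]), 'tool_pos': array([ 0.204787  , -0.50991285,  0.22930741]), 'ee_rot': array([-3.13934827e+00, -2.30412317e-04,  3.81845610e-01]), 'wrist_force': array([0.880443  , 0.27721464, 0.17633576]), 'wrist_torque': array([ 0.01268832, -0.01288656, -0.0379556 ]), 'finger_force': 0.0, 'width': 0.09414036694763529}
top wide 0.88 [346. 134. 431. 250.] [ 0.617 -0.22   0.112]
top wide 0.18 [460. 235. 489. 298.] [ 0.417 -0.506  0.005]
top wide_pad 0.61 [385. 203. 402. 250.] [ 0.535 -0.253  0.   ]
top wide_pad 0.59 [237. 111. 279. 175.] [0.753 0.174 0.12 ]
top slim 0.98 [238. 111. 288. 226.] [0.677 0.158 0.111]
top slim_lid 0.79 [238. 112. 280. 177.] [0.75  0.174 0.118]
top vial 0.74 [121. 234. 152. 259.] [0.44  0.553 0.004]
top vial 0.54 [218. 212. 232. 222.] [0.535 0.273 0.05 ]
scene wide 0.74 [225. 130. 320. 207.] [ 0.686 -0.163  0.123]
scene wide_pad 0.57 [290. 133. 319. 159.] [ 0.515 -0.225  0.095]
scene wide_lid 0.86 [229. 137. 303. 194.] [ 0.697 -0.189  0.12 ]
scene slim 0.88 [263. 213. 373. 286.] [0.718 0.203 0.118]
scene slim_lid 0.93 [268. 224. 342. 282.] [0.763 0.194 0.123]
scene collar 0.24 [240.  99. 257. 130.] [ 0.622 -0.504  0.089]
scene vial 0.62 [372. 244. 380. 259.] [0.542 0.278 0.054]
```

View pics/top.png

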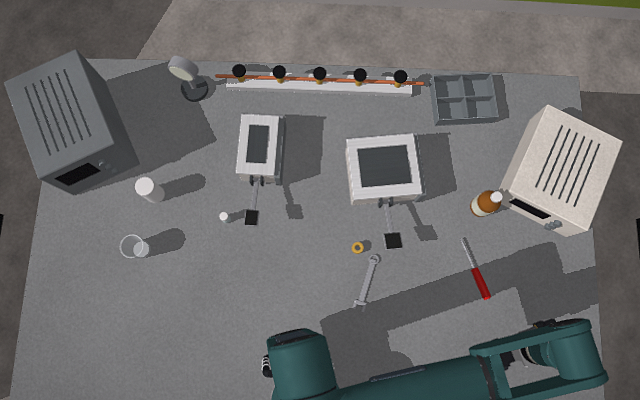

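View pics/scene.png

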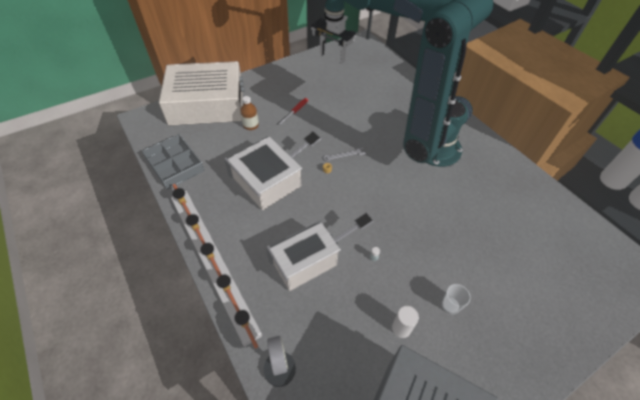

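The top view shows the wide chamber with its lid around (385,167), its black pad at (393,240), and the collar at (357,247). The slim chamber is at (259,148) with its pad at (251,217). Next I'll measure the pad, lid and collar from the depth data.

```bash
python3 - <<'E'
from h import *
W=np.load("top.npy"); img=cv2.imread("pics/top.png").astype(int)
def rep(n,m):
    P=W[m]; 
    print(n,m.sum(),np.round(np.nanmedian(P,0),4)); return P
r=np.zeros(img.shape[:2],bool); r[225:255,375:410]=1
P=rep("pad",r&(W[...,2]>.085)&(W[...,2]<.13)&(img.max(2)<60))
print(np.round([np.nanmin(P,0),np.nanmax(P,0)],3), cv2.minAreaRect((P[:,:2]*1000).astype(np.float32)))
r[:]=0; r[125:212,335:435]=1
P=rep("lid",r&(W[...,2]>.112)&(W[...,2]<.126)); print(cv2.minAreaRect((P[:,:2]*1000).astype(np.float32)))
r[:]=0; r[238:257,347:368]=1
P=rep("collar",r&(W[...,2]>.02)&(W[...,2]<.035)); print(np.round([np.nanmin(P,0),np.nanmax(P,0)],3))
E
```

```text
pad 225 [ 0.474  -0.2357  0.1084]
[[ 0.45  -0.259  0.095]
 [ 0.497 -0.211  0.122]] ((474.0069274902344, -235.36643981933594), (45.703243255615234, 43.92526626586914), 6.163836479187012)
lid 4059 [ 0.6966 -0.2059  0.1186]
((699.9111328125, -209.4202423095703), (196.00027465820312, 214.594482421875), 7.593786239624023)
collar 78 [ 0.4611 -0.1398  0.0262]
[[ 0.445 -0.157  0.02 ]
 [ 0.478 -0.123  0.034]]
```

```bash

python3 -m handwheel '[[[0,0,-0.055],[0.45,0.46,0],1],[[0,0,-0.055],[0.45,0.46,0],1],[[0,0,-0.055],[0.45,0.46,0],1],[[0,0,0],[0.45,0.46,0],1],[[0,0,0],[0.45,0.46,0],1]]'
python3 -m handwheel '[[[0,0,0],[0.45,0.46,0],1],[[0,0,0],[0.45,0.46,0],1],[[0,0,0],[0.45,0.46,0],1],[[0,0,0],[0.45,0.46,0],1],[[0,0,0],[0.45,0.46,0],1]]'
python3 -m handwheel '[[[0,0,0],[0.44,0.44,-0.2],1],[[0,0,0],[0.44,0.45,-0.2],1],[[0,0,0],[0,0,-0.2],1],[[0,0,0],[0,0,0],1]]'
python3 - <<'E'
from h import *
img,d=robot.snapshot("wrist"); cv2.imwrite("pics/w1.png",img[...,::-1])
img,W=cloud("scene"); cv2.imwrite("pics/s1.png",cv2.resize(img[80:230,200:400,::-1],None,fx=3,fy=3))
c=robot.calibration("wrist"); T=np.array(c["hand_eye"]); K=np.array(c["mtx"])
P=np.linalg.inv(T)@[0,0,.025,1]; print("tip px",K@P[:3]/P[2], robot.boxes_of("wide_pad","wrist")[:2])
p=[k for k in np.argwhere(img.max(2)<0)]
o=robot.get_obs(); print(o["tool_pos"],o["ee_rot"],o["wrist_force"],o["width"],robot.tip_reach)
E
```

```text
time: 1.3
tool_pos: [0.3182, -0.3945, 0.2307]
ee_rot: [3.141, -0.0, 0.122]
wrist_force: [1.0, -0.2, 0.2]
width: 0.0572
finger_force: 0.0
time: 1.8
tool_pos: [0.4307, -0.2794, 0.2307]
ee_rot: [3.141, -0.0, 0.123]
wrist_force: [-0.1, -0.5, 0.3]
width: 0.0171
finger_force: 0.0
time: 2.2
tool_pos: [0.4732, -0.2352, 0.1986]
ee_rot: [-3.14, 0.003, 0.124]
wrist_force: [-0.4, -1.0, 0.5]
width: 0.0001
finger_force: 0.0
tip px [314.77060977 238.9301421    1.        ] [{'bbox': [285.1, 42.7, 350.2, 242.3], 'p': 0.75}, {'bbox': [163.4, 3.1, 463.8, 34.2], 'p': 0.74}]
[ 0.47342601 -0.23685157  0.20094282] [ 3.14079540e+00 -1.06521565e-04  1.21243776e-01] [-0.37307189  0.12086519 -0.64110949] 0.00048018928922365756 0.025
```

View pics/w1.png

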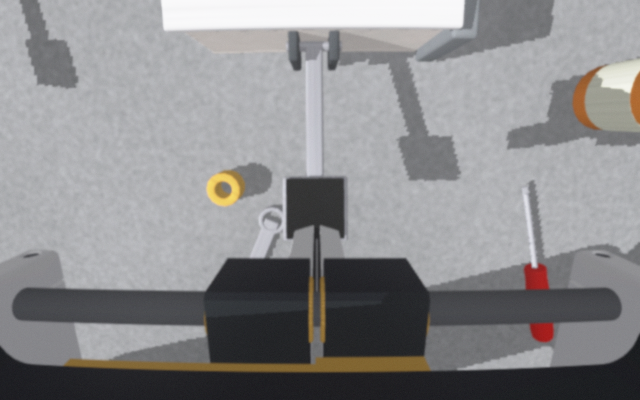

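View pics/s1.png

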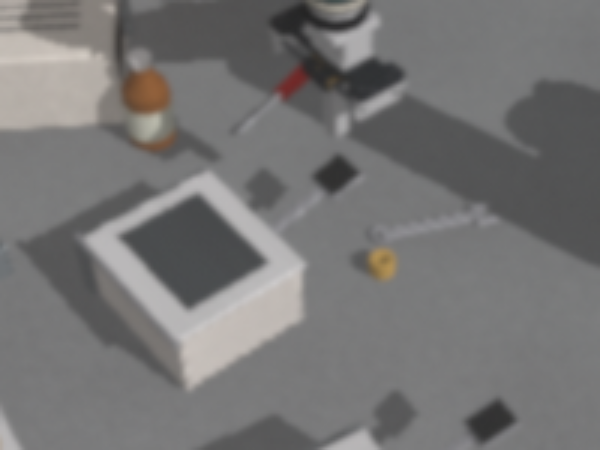

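The wrist view shows the pad at (315,207), directly ahead of the closed fingers at column 317, so they're lined up sideways. The collar at (225,188) is clear. I'll go down to just above the pad.

```bash

python3 -m handwheel '[[[0,0,0],[0,0,-0.4],1],[[0,0,0],[0,0,-0.4],1],[[0,0,0],[0,0,-0.3],1],[[0,0,0],[0,0,-0.1],1],[[0,0,0],[0,0,-0.1],1]]'
python3 -m handwheel '[[[0,0,0],[-0.01,0,-0.06],1],[[0,0,0],[-0.01,0,-0.06],1],[[0,0,0],[-0.01,0,-0.06],1],[[0,0,0],[-0.01,0,-0.06],1],[[0,0,0],[0,0,0],1]]'
```

```text
time: 2.85
tool_pos: [0.4738, -0.2365, 0.1357]
ee_rot: [3.141, -0.0, 0.122]
wrist_force: [-1.7, 0.3, 6.4]
width: 0.0005
finger_force: 3.1
time: 3.35
tool_pos: [0.4722, -0.237, 0.1264]
ee_rot: [3.138, -0.001, 0.122]
wrist_force: [-3.6, 0.6, 9.2]
width: 0.0007
finger_force: 3.8
```

```bash

python3 -m handwheel '[[[0,0,0],[-0.02,0,-0.1],1],[[0,0,0],[-0.02,0,-0.1],1],[[0,0,0],[-0.02,0,-0.1],1],[[0,0,0],[-0.01,0,-0.1],1],[[0,0,0],[-0.01,0,-0.1],1]]'
python3 -m handwheel '[[[0,0,0],[0,0,-0.1],1],[[0,0,0],[0,0,-0.1],1],[[0,0,0],[0,0,-0.1],1],[[0,0,0],[0,0,-0.1],1],[[0,0,0],[0,0,0],1]]'
python3 - <<'E'
from h import *
img,W=cloud("scene"); cv2.imwrite("pics/s2.png",cv2.resize(img[80:230,200:400,::-1],None,fx=3,fy=3))
E
```

```text
time: 3.85
tool_pos: [0.4682, -0.2376, 0.1017]
ee_rot: [3.137, -0.001, 0.122]
wrist_force: [-4.0, -0.7, 7.2]
width: 0.0008
finger_force: 4.2
time: 4.35
tool_pos: [0.4681, -0.2376, 0.0808]
ee_rot: [3.138, -0.001, 0.122]
wrist_force: [-4.2, -0.9, 7.4]
width: 0.0003
finger_force: 4.1
```

View pics/s2.png

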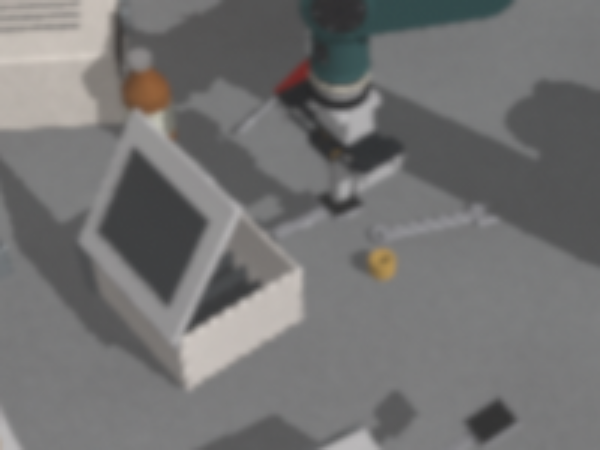

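The picture shows the lid swung up and the fingers on the pad at about (340,205). I'll keep pressing down to the stop.

```bash

python3 -m handwheel '[[[0,0,0],[0,0,-0.06],1],[[0,0,0],[0,0,-0.06],1],[[0,0,0],[0,0,-0.04],1],[[0,0,0],[0,0,0],1]]'
python3 -m handwheel '[[[0,0,0],[0,0,-0.04],1],[[0,0,0],[0,0,0],1]]'
```

```text
time: 4.8
tool_pos: [0.4687, -0.2375, 0.074]
ee_rot: [3.137, -0.002, 0.122]
wrist_force: [-4.1, -0.5, 8.7]
width: 0.0006
finger_force: 4.8
time: 5.0
tool_pos: [0.4688, -0.2376, 0.0736]
ee_rot: [3.137, -0.002, 0.123]
wrist_force: [-6.3, 1.7, 15.3]
width: 0.0004
finger_force: 8.2
```

It's on the stop: the force is rising and the height isn't changing. I'll press a touch more, then hold for over 3 s and check the lid angle.

```bash

python3 -m handwheel '[[[0,0,0],[0,0,-0.04],1],[[0,0,0],[0,0,0],1],[[0,0,0],[0,0,0],1],[[0,0,0],[0,0,0],1],[[0,0,0],[0,0,0],1]]'
python3 - <<'E'
from h import *
img,W=cloud("scene"); cv2.imwrite("pics/s3.png",img[...,::-1])
P=W[125:195,228:282].reshape(-1,3); P=P[(P[:,2]>.14)&(P[:,0]>.6)&(P[:,0]<.83)&(P[:,1]>-.34)&(P[:,1]<-.08)]
c=np.median(P,0)
for _ in range(4):
    n=np.linalg.svd(P-P.mean(0),full_matrices=False)[2][2]; r=abs((P-P.mean(0))@n); P=P[r<max(2*np.median(r),.004)]
print(len(P),c,"tilt",np.arccos(abs(n[2])))
E
python3 -m handwheel '[[[0,0,0],[0,0,0],1],[[0,0,0],[0,0,0],1],[[0,0,0],[0,0,0],1],[[0,0,0],[0,0,0],1],[[0,0,0],[0,0,0],1]]'
```

```text
time: 5.5
tool_pos: [0.4689, -0.2376, 0.0731]
ee_rot: [3.137, -0.003, 0.123]
wrist_force: [-8.7, 2.2, 22.6]
width: 0.0007
finger_force: 11.6
1560 [ 0.74938908 -0.18334819  0.2177328 ] tilt 1.0947189805897382
time: 6.05
tool_pos: [0.4689, -0.2377, 0.0731]
ee_rot: [3.136, -0.003, 0.123]
wrist_force: [-8.1, 2.3, 21.9]
width: 0.0006
finger_force: 11.6
```

The lid tilt measures 1.095 rad, which is wide open. I'll hold for about 3.5 s more.

```bash

for i in 1 2 3 4 5 6; do python3 -m handwheel '[[[0,0,0],[0,0,0],1],[[0,0,0],[0,0,0],1],[[0,0,0],[0,0,0],1],[[0,0,0],[0,0,0],1],[[0,0,0],[0,0,0],1]]' | grep -E 'time|wrist'; done
```

```text
time: 6.55
wrist_force: [-9.2, 2.9, 22.2]
time: 7.05
wrist_force: [-8.5, 2.7, 21.6]
time: 7.55
wrist_force: [-9.1, 2.2, 21.8]
time: 8.05
wrist_force: [-9.5, 2.9, 21.7]
time: 8.55
wrist_force: [-8.7, 2.9, 22.1]
time: 9.05
wrist_force: [-9.5, 2.9, 21.8]
```

```bash

python3 -m handwheel '[[[0,0,0],[0,0,0.03],1],[[0,0,0],[0,0,0.03],1],[[0,0,0],[0,0,0.03],1],[[0,0,0],[0,0,0.03],1],[[0,0,0],[0,0,0.03],1]]'
python3 -m handwheel '[[[0,0,0],[0,0,0.03],1],[[0,0,0],[0,0,0.03],1],[[0,0,0],[0,0,0.03],1],[[0,0,0],[0,0,0.03],1],[[0,0,0],[0,0,0.03],1]]'
python3 -m handwheel '[[[0,0,0],[0,0,0.03],1],[[0,0,0],[0,0,0.03],1],[[0,0,0],[0,0,0.03],1],[[0,0,0],[0,0,0.03],1],[[0,0,0],[0,0,0.03],1]]'
python3 -m handwheel '[[[0,0,0],[0.002,0,0.03],1],[[0,0,0],[0.002,0,0.03],1],[[0,0,0],[0.002,0,0.03],1],[[0,0,0],[0.002,0,0.03],1],[[0,0,0],[0.002,0,0.03],1]]'
python3 -m handwheel '[[[0,0,0],[0.004,0,0.03],1],[[0,0,0],[0.004,0,0.03],1],[[0,0,0],[0.004,0,0.03],1],[[0,0,0],[0.004,0,0.03],1],[[0,0,0],[0.004,0,0.03],1]]'
```

```text
time: 9.55
tool_pos: [0.4684, -0.2376, 0.0771]
ee_rot: [3.137, -0.001, 0.122]
wrist_force: [-3.6, -0.7, 7.1]
width: 0.0001
finger_force: 4.0
time: 10.05
tool_pos: [0.4679, -0.2376, 0.0845]
ee_rot: [3.138, -0.0, 0.122]
wrist_force: [-4.6, -1.8, 7.7]
width: 0.0007
finger_force: 4.2
time: 10.55
tool_pos: [0.4678, -0.2376, 0.0921]
ee_rot: [3.137, -0.0, 0.122]
wrist_force: [-5.2, 0.1, 8.2]
width: 0.0005
finger_force: 4.3
time: 11.05
tool_pos: [0.4681, -0.2376, 0.0997]
ee_rot: [3.138, 0.0, 0.122]
wrist_force: [-5.2, -1.1, 8.6]
width: 0.0002
finger_force: 4.2
time: 11.55
tool_pos: [0.4689, -0.2375, 0.1071]
ee_rot: [3.138, 0.001, 0.122]
wrist_force: [-4.6, -0.5, 8.3]
width: 0.0004
finger_force: 3.9
```

```bash

python3 -m handwheel '[[[0,0,0],[0.005,0,0.03],1],[[0,0,0],[0.005,0,0.03],1],[[0,0,0],[0.005,0,0.03],1],[[0,0,0],[0.005,0,0.03],1],[[0,0,0],[0.005,0,0.03],1]]'
python3 -m handwheel '[[[0,0,0],[0.005,0,0.02],1],[[0,0,0],[0.005,0,0.02],1],[[0,0,0],[0.005,0,0.02],1],[[0,0,0],[0.005,0,0.02],1],[[0,0,0],[0.005,0,0.02],1]]'
python3 -m handwheel '[[[0,0,0],[0.005,0,0.02],1],[[0,0,0],[0.005,0,0.02],1],[[0,0,0],[0.005,0,0.02],1],[[0,0,0],[0.005,0,0.02],1],[[0,0,0],[0.005,0,0.02],1]]'
python3 -m handwheel '[[[0,0,0],[0.004,0,0.02],1],[[0,0,0],[0.004,0,0.02],1],[[0,0,0],[0.004,0,0.02],1],[[0,0,0],[0.004,0,0.02],1],[[0,0,0],[0.004,0,0.02],1]]'
python3 -m handwheel '[[[0,0,0],[0.004,0,0.02],1],[[0,0,0],[0.004,0,0.02],1],[[0,0,0],[0.004,0,0.02],1],[[0,0,0],[0.004,0,0.02],1],[[0,0,0],[0.004,0,0.02],1]]'
```

```text
time: 12.05
tool_pos: [0.4704, -0.2374, 0.1147]
ee_rot: [3.138, 0.0, 0.122]
wrist_force: [-5.0, -0.7, 7.8]
width: 0.0006
finger_force: 4.0
time: 12.55
tool_pos: [0.4717, -0.2372, 0.1198]
ee_rot: [3.138, -0.0, 0.122]
wrist_force: [-4.4, 0.1, 8.3]
width: 0.0009
finger_force: 3.9
time: 13.05
tool_pos: [0.4732, -0.2371, 0.1249]
ee_rot: [3.138, -0.001, 0.122]
wrist_force: [-5.4, 0.2, 8.7]
width: 0.0004
finger_force: 3.9
time: 13.55
tool_pos: [0.4745, -0.237, 0.13]
ee_rot: [3.138, -0.002, 0.122]
wrist_force: [-3.6, 0.3, 8.7]
width: 0.0007
finger_force: 3.8
time: 14.05
tool_pos: [0.476, -0.2368, 0.1351]
ee_rot: [3.138, -0.003, 0.122]
wrist_force: [-2.9, 1.3, 5.6]
width: 0.0007
finger_force: 2.5
```

```bash

python3 -m handwheel '[[[0,0,0],[0,0,0.02],1],[[0,0,0],[0,0,0.02],1],[[0,0,0],[0,0,0.02],1],[[0,0,0],[0,0,0.02],1],[[0,0,0],[0,0,0.02],1]]'
python3 -m handwheel '[[[0,0,0],[0,0,0.03],1],[[0,0,0],[0,0,0.05],1],[[0,0,0],[0,0,0.1],1],[[0,0,0],[0,0,0.2],1],[[0,0,0],[0,0,0.3],1]]'
python3 -m handwheel '[[[0,0,0],[-0.2,0,0.4],1],[[0,0,0],[-0.4,0,0.4],1],[[0,0,0],[-0.4,0,0.3],1],[[0,0,0],[-0.2,0,0.1],1],[[0,0,0],[0,0,0],1]]'
python3 - <<'E'
from h import *
img,W=cloud("scene"); cv2.imwrite("pics/s4.png",cv2.resize(img[80:280,200:420,::-1],None,fx=3,fy=3))
print(np.nanmedian(W[150:180,255:280].reshape(-1,3),0))
for q in ("collar","vial"): print(q,robot.boxes_of(q,"scene")[:1])
E
```

```text
time: 14.55
tool_pos: [0.4751, -0.2357, 0.1361]
ee_rot: [-3.141, 0.0, 0.123]
wrist_force: [-0.2, 0.8, -0.3]
width: 0.0004
finger_force: 0.1
time: 15.05
tool_pos: [0.4748, -0.2356, 0.1707]
ee_rot: [-3.141, 0.001, 0.123]
wrist_force: [-0.2, -0.7, -0.5]
width: 0.0007
finger_force: 0.0
time: 15.55
tool_pos: [0.4151, -0.2364, 0.2326]
ee_rot: [3.139, -0.003, 0.122]
wrist_force: [0.3, 0.7, 0.5]
width: 0.0004
finger_force: 0.0
[ 0.69264634 -0.18938497  0.11942469]
collar [{'bbox': [271.2, 223.5, 341.5, 282.8], 'p': 0.47}]
vial [{'bbox': [368.6, 243.6, 380.9, 260.2], 'p': 0.49}]
```

View pics/s4.png

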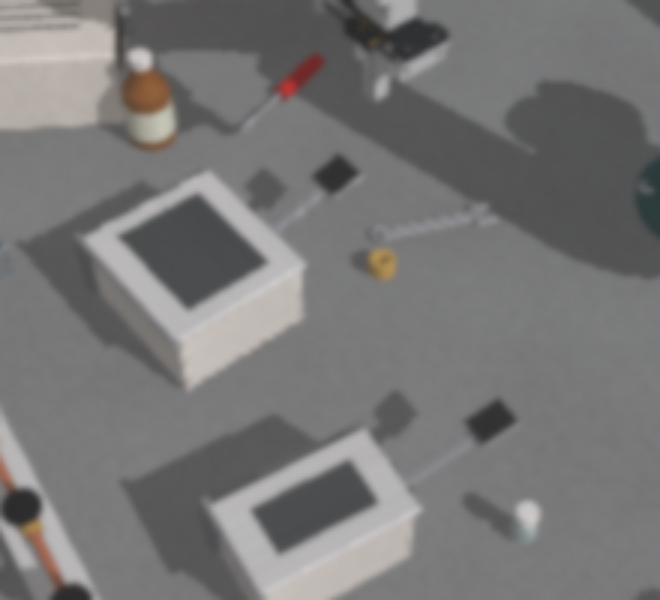

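The picture shows both lids shut, the wide lid at a height of 0.119 m, and the pad back up at (335,173). The collar at (382,263) and the vial at (525,520) haven't moved, and the hand is clear of everything.

```bash
python3 -c "
from bench import robot
print(robot.close_job())"
```

```text
the job is handed in; nothing more can be done
None
```

I opened the wide chamber's lid fully (measured 1.095 rad), held it there for about 4 s, then eased it shut over about 5 s and moved the hand clear. The slim chamber stayed shut, nothing else seen in the last picture had moved, and the job is handed in.

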